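Index the rotary table by one hole

ROBOT

A 6-joint arm with a two-finger parallel gripper is mounted at the origin on a cart in front of the work surface, level with it; the furniture and walls round the work are solid. World frame = base frame: x ahead of the robot, y to its left, z up, the work surface at z = 0. Lengths are in m, angles in rad, forces in N, time in s.
With the tool pointing down it reaches from about 0.275 to 0.825 m from the base axis. Payload 5.2 kg.
Tool frame: the origin (TCP) lies at the very end of the fingers, on their centre line; the grasp point (between the pads) lies 19 mm behind it (arm.hold_point_z is the distance from the TCP to the grasp point, in m); z points along the fingers, y is the direction in which the jaws open and shut (so a half turn about z gives the same grasp; the last joint's range is limited). The gripper opens to 93 mm and grips with 3 to 60 N. Pads are 15 mm wide; open, the fingers measure 128 mm over their backs; the gripper's body (75 mm by 188 mm) begins 65 mm behind the grasp point.
Start: joints at [0.988, 0.259, 1.535, -0, 1.348, -0.203], TCP at [0.204, 0.511, 0.219] pointing down, gripper open.
Joint ranges: [-3.14, 3.14], [-0.91, 2.08], [0.19, 2.58], [-1.22, 4.36], [0.22, 2.71], [-3.12, 3.12]. Speed limits (rad/s): [2.57, 2.57, 3.14, 3.14, 3.14, 3.14].

INTERFACE

Orientations are given as a unit quaternion [w, x, y, z].
In Python, from bench import arm, eyes, finish_job gives the robot as it stands. The module is installed in compiled form; this text tells all that it offers.
- The arm moves only by the tool send_rows, never from a script. Its argument "series" is a list of rows, each an object of numbers: "dx", "dy", "dz": the shift along the tool's x, y, z in cm; "wx", "wy", "wz": the turn, a rotation vector about the tool's x, y, z in degrees; "claw": the opening, from 0 (shut) to 1 (fully open). In form: [{"dx": .., "dy": .., "dz": .., "wx": .., "wy": .., "wz": .., "claw": ..}, ...]. A call has 1 to 12 rows; each row is the pose to reach, as a shift and turn from the pose commanded when the call began, along the tool's axes at that moment; what a row does not reach only later rows make up. A row lasts 1/10 s, in which the tool goes at most 50 mm and 8.59 degrees, less where a joint would pass 70% of its speed; a pose out of reach is approached as far as the arm can. A call with a gripper value outside its range is refused whole. The fingers move at their own pace and stop on an object; the grip force is fixed at half the most. Time passes only in rows, so rows that repeat a pose let the fingers close. It gives the time, the measured TCP pose, the force and the opening at its end, in the units of the state.
- arm.get_state(): the state, without advancing time (a new reading comes with each control period).
- eyes.read_camera(name): name is "scene" or "side" or "wrist"; returns a dict with "frame" (384x512x3 uint8, blue, green, red), "K" (3x3 intrinsics, pixels), "D" ([k1, k2, p1, p2, k3] as OpenCV has them; the pictures are not rectified), "world_to_cam" (4x4, takes a point from world to camera coordinates). Camera axes: x right, y down, z forward; pixel columns grow to the right and rows downward; lengths in m; the calibration is good to about 2 mm. A picture is of the moment at which its call begins. There is no depth.
- finish_job(): hands the job in, once; it reports no verdict.
The state is a dict: "time_s": time; "q": joint angles; "qvel": joint speeds; "effort": joint torques, N m; "ee_pos": TCP position; "orientation": TCP orientation; "ft_force": force on the tool from outside, world axes, zero at the start; "wrist_torque": the same for the moment, N m; "grip_width": opening from 0.0 (shut) to 1.0 (fully open).
Only numpy, scipy, OpenCV 4.12 (cv2) and the standard library are available. Lean on these libraries where they do the work, as an engineer would, in place of code of your own. Each camera call takes 0.05 s, during which the arm holds its last target.

TASK

Index the rotary table one hole on, counter-clockwise as seen from above: press its dished plunger knob down with the fingertips, keep it pressed while you swing it along its slot to the very next hole, then let it spring up and lock there, and take the fingers away. Do not grasp the knob or anything else, and do not go on past that hole or turn the other way; the housing must stay seated in the middle of the table, and the other parts standing about must be left alone.

Things in the scene. Friction and masses are not known exactly. Their poses are not given: they have to be found in the camera images.
- indexer: Rotary indexing table fixed on the cabinet top (place and yaw vary). Origin: centre of its underside, on the vertical turning axis. Dark round base 216 mm across, 10 high; on it turns a steel table 120 mm across, top at 50 mm, with three jaws to 60 mm. On its -x side (towards the robot at yaw 0) a fixed index plate, 66 to 106 mm from the axis, 40 to 46 mm high, with an arc slot and four holes.
- turn_table (a joint): Angle of the turning table (rad), + counter-clockwise from above (the knob, on the near side, goes from the robot's left to right). 0 at the start, locked in the second hole; next hole +0.698, then +1.396; the one before -0.698. Locked while the plunger is up (0.01 rad play); turns with light friction, 0.02 N m, once it is down.
- plunger (a joint): How far the spring plunger is pressed (m): 0 up, 0.015 at its stop. The spring takes 4 N to start, 7 N at the stop. From about 0.010 down the nose is clear of the plate and the table can turn; let go between holes it stays at about 0.010 under the plate. The nose is tapered: let go within about 5 mm of a hole it centres itself and springs up.
- plunger_top (a point): Centre of the dish floor in the plunger's knob, the point to press; moves with it. 72 mm above the cabinet top when up, 57 mm fully pressed, 85 mm from the turning axis. Round black knob 54 mm across; dish 43 mm across, 3 mm deep, with a raised rim. Nearest tall thing: the housing on the table, 86 mm high at its top, 62 mm from the knob's centre.
- next_hole (a point): Centre of the hole to go to, on the top of the fixed index plate (46 mm high). The four holes, 23 mm wide, lie on a circle of 85 mm radius about the turning axis, 40 degrees (59 mm of arc) apart. Locked there, the knob's centre stands right above this point.
- table_axis (a point): Point on the turning axis at the height of the table's top (50 mm).
- workpiece: Turned aluminium housing, 46 mm across and 36 mm high, standing loose on the middle of the table between the jaws (1.5 mm play); it turns with the table. Origin: centre of its underside.
- v_block: Steel V-block, 33 x 40 x 34 mm high, standing on the cabinet top beside the indexing table; leave alone. Origin: centre of its underside.
- flanged_housing: Flanged turned aluminium housing, 46 mm across, 34 mm high, standing beside the indexing table; leave alone. Origin: centre of its underside.
- gauge_block: Flat steel gauge block, 35 x 20 x 9 mm high, lying beside the indexing table; leave alone. Origin: centre of its underside.
- acrylic_block: Clear acrylic block, 30 x 30 x 40 mm high, standing beside the indexing table; leave alone. Origin: centre of its underside.
There are look-alikes about, which are no part of the job. There is more than one size of the indexer; the one meant has the size given above.

How it is judged:
On the way, in this order (a step that is already met when the one before it is completed fails the run):
1. the plunger is pressed down with the fingers, clear of the plate, while still at the first hole (value of joint plunger above 0.0095 m and value of joint turn_table between -0.15 and 0.15 rad and contact force between the fingers and plunger above 1 N), for 0.05 s.
2. the table is turned more than half way to the next hole with the plunger down (value of joint turn_table between 0.36 and 0.95 rad and value of joint plunger above 0.007 m), for 0.02 s.
At the end, for the whole second after the job is handed in: The table stands locked one hole on: its angle within 0.03 rad of +0.698 and at rest, the plunger sprung up to within 2 mm of its top position; the housing upright and within 6 mm of its seat on the table's middle; the four other parts within 15 mm of where they stood (value of joint turn_table between 0.668 and 0.728 rad and value of joint plunger below 0.002 m and velocity of joint turn_table between -0.03 and 0.03 rad/s and distance between workpiece and table_axis below 0.006 m and angle between workpiece's own z axis and vertical below 0.05 rad and distance of each of v_block, flanged_housing, gauge_block, acrylic_block from where it was at the start of the episode below 0.015 m); the robot touches nothing.
It fails at once if the table is turned the wrong way (more than 0.25 rad) (value of joint turn_table below -0.25 rad).
It fails at once if the table is turned well past the next hole (more than 0.35 rad beyond it) (value of joint turn_table above 1.048 rad).
It fails at once if the housing is lifted, carried or knocked off its seat (more than 10 mm) (distance between workpiece and table_axis above 0.01 m).
It fails at once if the knob is gripped between the fingers (touched with the grasp point sunk to the level of the knob) instead of pressed with the fingertips (contact force between the fingers and plunger above 0.5 N and z of the grasp point in the frame of plunger_top below 0.005 m).
It fails at once if one of the four parts standing about is moved by more than 15 mm (distance of any of v_block, flanged_housing, gauge_block, acrylic_block from where it was at the start of the episode above 0.015 m).
It also fails if it takes over 35 s, if anything falls off the work surface, if the arm or the gripper's body presses on something with over 40 N, if the wrist force passes 120 N, or if a joint passes its speed limit or range.

## Working session

There is one attempt and no reset: what is moved stays moved. The work goes in short steps, Python scripts to look and compute and a tool call to move; the robot and the scene stay as the last step left them, time stands still between calls to the robot, and variables do not carry over. Pictures are saved under pics/ and viewed, and the job is handed in when it is done.

Besides the shell and the picture viewer there is one more tool, called as name(argument=value, ...) on one line, values as JSON. send_rows: Moves the arm, as the interface text tells. Its arguments: {"type":"object","properties":{"series":{"type":"array","items":{"type":"object","properties":{"dx":{"type":"number"},"dy":{"type":"number"},"dz":{"type":"number"},"wx":{"type":"number"},"wy":{"type":"number"},"wz":{"type":"number"},"claw":{"type":"number"}}}}},"required":["series"]}

```bash
mkdir -p pics; python3 - <<'E'
from bench import arm, eyes
import cv2, numpy as np, pickle
s=arm.get_state(); print(s, arm.hold_point_z)
d={}
for n in ["scene","side","wrist"]:
    c=eyes.read_camera(n); d[n]=c; cv2.imwrite(f"pics/{n}0.png",c["frame"])
    w=np.linalg.inv(c["world_to_cam"]); print(n,w[:3,3],w[:3,2],c["K"][0,0],c["D"])
pickle.dump(d,open("c0.pkl","wb"))
E
```

```text
{'time_s': 0.0, 'q': array([ 9.88221609e-01,  2.59328677e-01,  1.53606812e+00, -1.84585167e-05,
        1.34803166e+00, -2.02790237e-01]), 'qvel': array([-0.00170696, -0.0009922 ,  0.00052194, -0.00057486,  0.00061636,
       -0.00059899]), 'effort': array([ 2.00709539e-03, -4.37308860e+01, -2.83999085e+01,  7.18864007e-02,
        4.17247368e-02, -1.65535234e-04]), 'ee_pos': array([0.20356405, 0.51034476, 0.21783145]), 'orientation': array([-3.42937263e-04,  1.88750983e-01,  9.82024554e-01, -8.51480004e-04]), 'ft_force': array([1.10596004, 0.58412148, 0.28302069]), 'wrist_torque': array([-0.03997776,  0.02128748, -0.04946062]), 'grip_width': 1.0014681405193075} 0.0188
scene [-0.3523891  -0.64476647  0.68838846] [ 0.70124228  0.50473218 -0.5034925 ] 471.97625397409143 [0.05083947 0.         0.         0.         0.        ]
side [ 0.32682156 -0.91288577  0.72038438] [ 0.17453729  0.80401065 -0.56842204] 483.0512484285061 [-0.11945029  0.          0.          0.          0.        ]
wrist [0.13503437 0.53934348 0.38333953] [ 0.24742734 -0.1002416  -0.96370708] 324.1870192575417 [-0.04960342  0.          0.          0.          0.        ]
```

View pics/scene0.png

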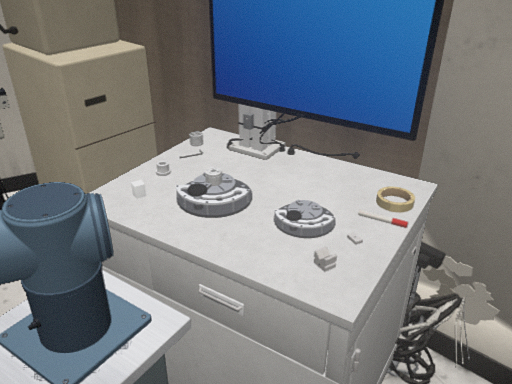

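View pics/side0.png

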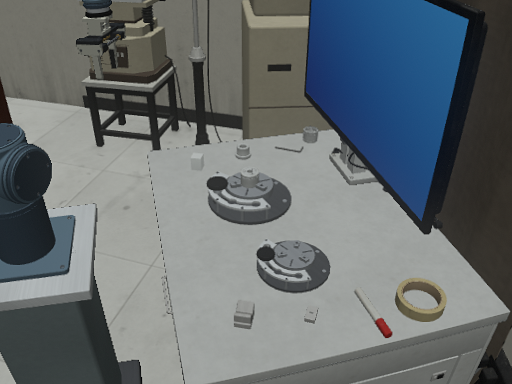

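View pics/wrist0.png

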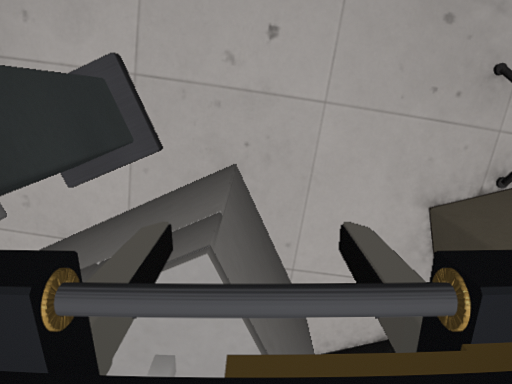

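The scene view shows two indexers. The larger one is at (213,193), with a housing on it and its knob at (198,189). The smaller one is at (304,218), without a housing, with its knob at (293,214). The side view has them at (249,196), knob (217,183), and at (293,265), knob (265,254). I'll take the larger one with the housing and check it in a close crop.

```bash
python3 - <<'E'
import cv2,pickle,numpy as np
d=pickle.load(open("c0.pkl","rb"))
a=cv2.resize(d["scene"]["frame"][155:225,165:265],None,fx=7.5,fy=7.5,interpolation=cv2.INTER_CUBIC)
b=cv2.resize(d["side"]["frame"][155:230,195:305],None,fx=7,fy=7,interpolation=cv2.INTER_CUBIC)
cv2.imwrite("pics/sc1.png",a);cv2.imwrite("pics/si1.png",b)
E
```

```text
(no output)
```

View pics/sc1.png

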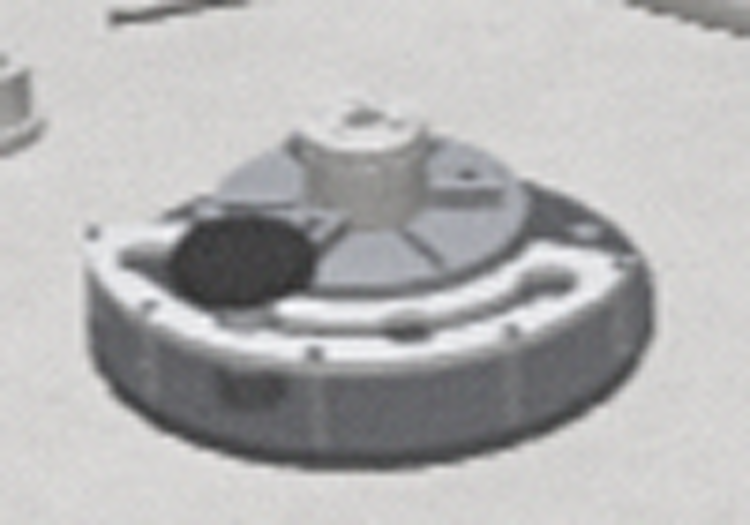

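View pics/si1.png

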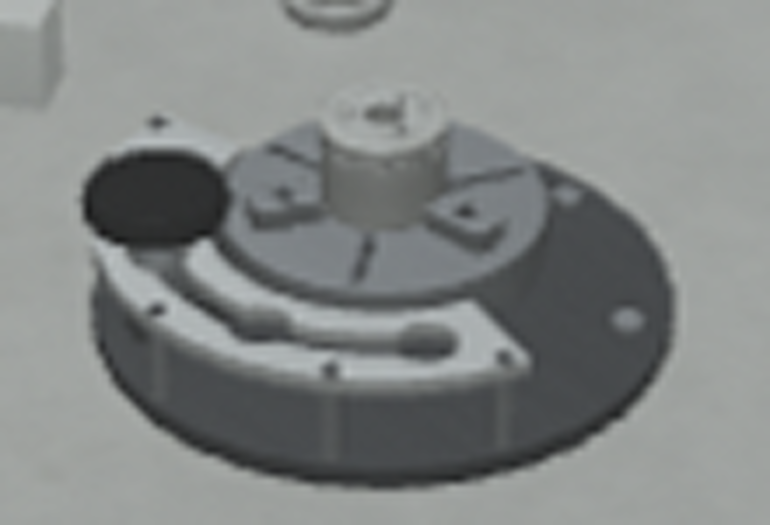

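```bash
cat > h.py <<'E'
import numpy as np,cv2
def onplane(c,uv,z):
    p=cv2.undistortPoints(np.array([[uv]],float),np.array(c["K"]),np.array(c["D"]))[0,0]
    W=np.linalg.inv(c["world_to_cam"]);o=W[:3,3];r=W[:3,:3]@[p[0],p[1],1]
    return (o+r*(z-o[2])/r[2])
def proj(c,P):
    T=np.array(c["world_to_cam"]);r=cv2.Rodrigues(T[:3,:3])[0]
    return cv2.projectPoints(np.array(P,float).reshape(-1,3),r,T[:3,3],np.array(c["K"]),np.array(c["D"]))[0][:,0]
E
python3 - <<'E'
import pickle
from h import *
from scipy.optimize import least_squares
d=pickle.load(open("c0.pkl","rb"))
sc=lambda u,v:(165+(u+.5)/7.5-.5,155+(v+.5)/7.5-.5); si=lambda u,v:(195+(u+.5)/7-.5,155+(v+.5)/7-.5)
ob=[("scene",sc(244,262),.075,"k"),("scene",sc(365,128),.086,"c"),("scene",sc(408,326),.045,"n"),("scene",sc(548,277),.045,"m"),
("side",si(156,199),.075,"k"),("side",si(385,118),.086,"c"),("side",si(262,322),.045,"n"),("side",si(428,340),.045,"m")]
for n,uv,z,t in ob: print(n,t,np.round(onplane(d[n],uv,z),4))
off={"k":0,"n":np.radians(40),"m":np.radians(80)}
def model(p,t,z):
    if t=="c": return [p[0],p[1],z]
    a=p[2]+off[t]; return [p[0]+.085*np.cos(a),p[1]+.085*np.sin(a),z]
f=lambda p:np.concatenate([proj(d[n],model(p,t,z))[0]-uv for n,uv,z,t in ob])
r=least_squares(f,[.5,.2,np.pi]); print(r.x,np.degrees(r.x[2]),np.round(r.fun.reshape(-1,2),1))
print(model(r.x,"k",.072),model(r.x,"n",.046))
for n in("scene","side"):
    im=d[n]["frame"].copy(); im=cv2.resize(im,None,fx=4,fy=4,interpolation=cv2.INTER_CUBIC)
    th=np.linspace(0,2*np.pi,60)
    for R,z,cc in((.108,0.01,r.x[:2]),(.06,.05,r.x[:2]),(.027,.075,model(r.x,"k",0)[:2]),(.0115,.046,model(r.x,"n",0)[:2])):
        P=np.c_[cc[0]+R*np.cos(th),cc[1]+R*np.sin(th),0*th+z]; q=(proj(d[n],P)+.5)*4-.5
        cv2.polylines(im,[q.astype(int)],True,(0,0,255),1)
    cv2.imwrite(f"pics/ov_{n}.png",im[560:960,600:1300])
E
```

```text
scene k [0.4534 0.07   0.075 ]
scene c [0.5401 0.0839 0.086 ]
scene n [0.4905 0.0276 0.045 ]
scene m [0.5466 0.0068 0.045 ]
side k [0.4595 0.0704 0.075 ]
side c [0.5453 0.0884 0.086 ]
side n [0.4892 0.0311 0.045 ]
side m [0.543  0.0084 0.045 ]
[0.54387032 0.08962407 3.30834317] 189.55410086506308 [[ 0.  -1.6]
 [-0.8 -1.1]
 [ 0.4  0.6]
 [-0.1  0.7]
 [-0.1 -1.1]
 [-0.7 -0.2]
 [ 0.3  1.5]
 [ 0.4  0.9]]
[np.float64(0.4600493267272767), np.float64(0.07551587491077152), 0.072] [np.float64(0.48872828958939063), np.float64(0.024937471554356022), 0.046]
```

```bash
python3 -c "
import cv2,numpy as np
a=cv2.imread('pics/ov_scene.png');b=cv2.imread('pics/ov_side.png')
cv2.imwrite('pics/ov.png',cv2.resize(np.vstack([a[:,:520],b[:,100:620]]),None,fx=.75,fy=.75))"
```

```text
(no output)
```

View pics/ov.png

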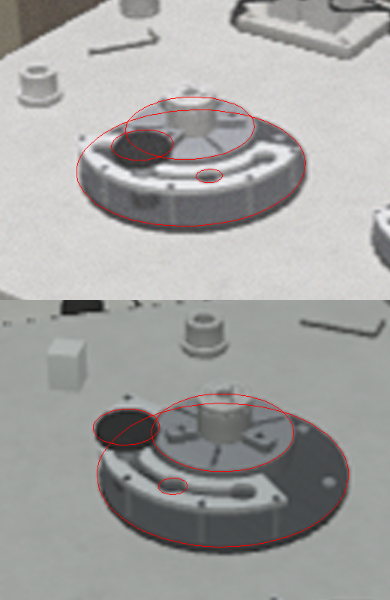

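```bash
cat >> h.py <<'E'
from scipy.spatial.transform import Rotation as Ro
def Rt(s):
    q=s["orientation"]; return Ro.from_quat([q[1],q[2],q[3],q[0]]).as_matrix()
def delta(s,target): return Rt(s).T@(np.array(target)-s["ee_pos"])*100
E
python3 - <<'E'
from h import *; from bench import arm
import pickle
s=arm.get_state(); print(delta(s,[.44,.09,.24])); print(Rt(s).round(3))
d=pickle.load(open("c0.pkl","rb"));print(proj(d["wrist"],s["ee_pos"]))
print((d["wrist"]["world_to_cam"]).round(3))
E
```

```text
[-37.5390544  -30.29160509  -2.16762539]
[[-0.929  0.371 -0.001]
 [ 0.371  0.929 -0.001]
 [ 0.    -0.001 -1.   ]]
[[253.33270847 238.15670081]]
[[ 0.371  0.929 -0.001 -0.55 ]
 [ 0.895 -0.357  0.267 -0.03 ]
 [ 0.247 -0.1   -0.964  0.39 ]
 [ 0.     0.     0.     1.   ]]
```

```bash
python3 - <<'E'
from h import *; from bench import arm
s=arm.get_state(); print(delta(s,[.42,.03,.24]))
E
```

```text
[-37.90613053 -36.60549322  -2.15915001]
```

send_rows(series=[{"dx": -37.9,"dy": -36.6,"dz": -2.2,"wz": -51,"claw": 0},{"dx": -37.9,"dy": -36.6,"dz": -2.2,"wz": -51,"claw": 0},{"dx": -37.9,"dy": -36.6,"dz": -2.2,"wz": -51,"claw": 0},{"dx": -37.9,"dy": -36.6,"dz": -2.2,"wz": -51,"claw": 0},{"dx": -37.9,"dy": -36.6,"dz": -2.2,"wz": -51,"claw": 0},{"dx": -37.9,"dy": -36.6,"dz": -2.2,"wz": -51,"claw": 0},{"dx": -37.9,"dy": -36.6,"dz": -2.2,"wz": -51,"claw": 0},{"dx": -37.9,"dy": -36.6,"dz": -2.2,"wz": -51,"claw": 0},{"dx": -37.9,"dy": -36.6,"dz": -2.2,"wz": -51,"claw": 0},{"dx": -37.9,"dy": -36.6,"dz": -2.2,"wz": -51,"claw": 0},{"dx": -37.9,"dy": -36.6,"dz": -2.2,"wz": -51,"claw": 0},{"dx": -37.9,"dy": -36.6,"dz": -2.2,"wz": -51,"claw": 0}])

```text
schema error: expected keys dx, dy, dz, wx, wy, wz, claw
```

```bash
python3 - <<'E'
from h import *; from bench import arm,eyes
import pickle
c=eyes.read_camera("wrist");s=arm.get_state(); print(s["time_s"],s["ee_pos"],s["ft_force"],s["grip_width"]); print(Rt(s).round(3))
pickle.dump((c,s),open("w1.pkl","wb"));cv2.imwrite("pics/w1.png",c["frame"]);print(proj(c,s["ee_pos"]))
E
```

```text
0.2 [0.20368096 0.51053834 0.21813975] [-0.30522649  0.15603529 -0.44693336] 0.9981613511734391
[[-0.929  0.371 -0.001]
 [ 0.371  0.929 -0.001]
 [ 0.    -0.001 -1.   ]]
[[253.30878218 238.14712724]]
```

View pics/w1.png

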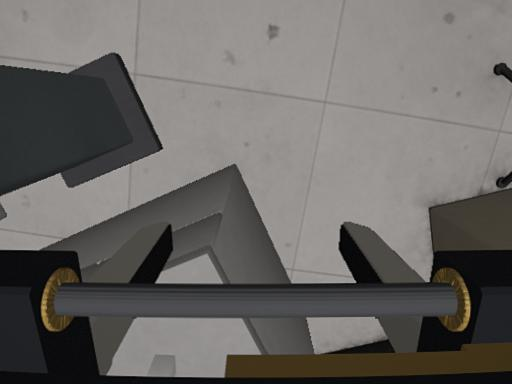

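All seven keys are required, so the move didn't run. I'll resend it in full.

send_rows(series=[{"dx": -37.9,"dy": -36.6,"dz": -2.2,"wx": 0,"wy": 0,"wz": -51,"claw": 0},{"dx": -37.9,"dy": -36.6,"dz": -2.2,"wx": 0,"wy": 0,"wz": -51,"claw": 0},{"dx": -37.9,"dy": -36.6,"dz": -2.2,"wx": 0,"wy": 0,"wz": -51,"claw": 0},{"dx": -37.9,"dy": -36.6,"dz": -2.2,"wx": 0,"wy": 0,"wz": -51,"claw": 0},{"dx": -37.9,"dy": -36.6,"dz": -2.2,"wx": 0,"wy": 0,"wz": -51,"claw": 0},{"dx": -37.9,"dy": -36.6,"dz": -2.2,"wx": 0,"wy": 0,"wz": -51,"claw": 0},{"dx": -37.9,"dy": -36.6,"dz": -2.2,"wx": 0,"wy": 0,"wz": -51,"claw": 0},{"dx": -37.9,"dy": -36.6,"dz": -2.2,"wx": 0,"wy": 0,"wz": -51,"claw": 0},{"dx": -37.9,"dy": -36.6,"dz": -2.2,"wx": 0,"wy": 0,"wz": -51,"claw": 0},{"dx": -37.9,"dy": -36.6,"dz": -2.2,"wx": 0,"wy": 0,"wz": -51,"claw": 0},{"dx": -37.9,"dy": -36.6,"dz": -2.2,"wx": 0,"wy": 0,"wz": -51,"claw": 0},{"dx": -37.9,"dy": -36.6,"dz": -2.2,"wx": 0,"wy": 0,"wz": -51,"claw": 0}])

```text
time_s: 1.4
ee_pos: [0.4216, 0.0265, 0.2409]
orientation: [0.0, -0.251, 0.968, -0.001]
ft_force: [-0.3, -0.2, 0.1]
grip_width: 0.028
```

```bash
python3 - <<'E'
from h import *; from bench import arm,eyes
import pickle
c=eyes.read_camera("wrist");s=arm.get_state(); print(s["time_s"],s["ee_pos"],s["ft_force"],s["grip_width"]); print(Rt(s).round(3))
pickle.dump((c,s),open("w1.pkl","wb"));cv2.imwrite("pics/w1.png",c["frame"]);print(proj(c,s["ee_pos"]))
E
```

```text
1.45 [0.42237986 0.02555516 0.24077418] [ 1.58233733 -1.68486721 -0.56533587] 0.006802998184262409
[[-0.875 -0.485  0.001]
 [-0.485  0.875 -0.002]
 [ 0.    -0.003 -1.   ]]
[[251.24161245 236.46147188]]
```

View pics/w1.png

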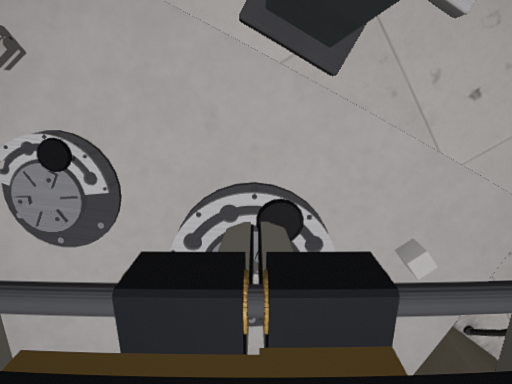

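The wrist view shows the knob at (280,219), with the next hole at about (229,213) and the last at (193,241). The small look-alike is at upper left. The fingers hide part of the table, so I'll enlarge this.

```bash
python3 - <<'E'
import cv2,pickle
c,s=pickle.load(open("w1.pkl","rb"))
cv2.imwrite("pics/w1c.png",cv2.resize(c["frame"][175:265,165:345],None,fx=4.4,fy=4.4,interpolation=cv2.INTER_CUBIC))
E
```

```text
(no output)
```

View pics/w1c.png

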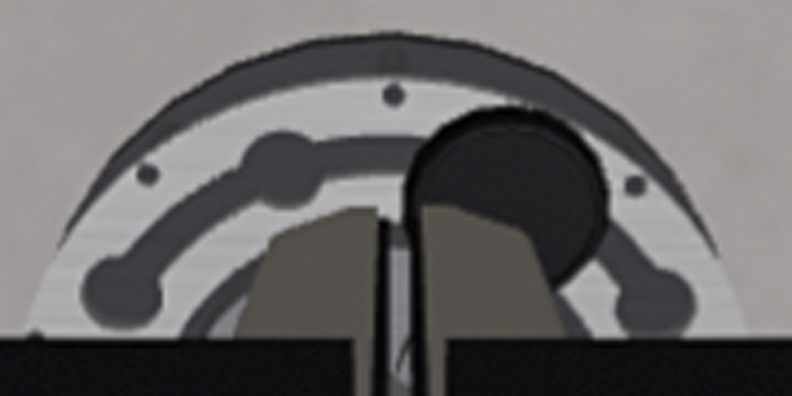

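```bash
python3 - <<'E'
import pickle
from h import *
from scipy.optimize import least_squares
d=pickle.load(open("c0.pkl","rb"));c,s=pickle.load(open("w1.pkl","rb"))
f=lambda u,v:(165+(u+.5)/4.4-.5,175+(v+.5)/4.4-.5)
P={}
for n,uv,z in (("k",(507,206),.075),("n",(283,170),.046),("l",(122,292),.046),("p",(655,303),.046)):
    P[n]=onplane(c,f(*uv),z); print(n,P[n].round(4))
off=dict(k=0,n=40,l=80,p=-40)
g=lambda p:np.concatenate([[p[0]+.085*np.cos(p[2]+np.radians(off[n]))-P[n][0],p[1]+.085*np.sin(p[2]+np.radians(off[n]))-P[n][1]] for n in P])
r=least_squares(g,[.54,.09,3.3]);print(r.x,np.degrees(r.x[2]),(r.fun*1000).round(1))
x=r.x
for o in (0,20,40): print(o,x[0]+.085*np.cos(x[2]+np.radians(o)),x[1]+.085*np.sin(x[2]+np.radians(o)))
out=[]
for n in("scene","side"):
    im=cv2.resize(d[n]["frame"],None,fx=4,fy=4,interpolation=cv2.INTER_CUBIC)
    th=np.linspace(0,2*np.pi,60)
    pt=lambda o:(x[0]+.085*np.cos(x[2]+np.radians(o)),x[1]+.085*np.sin(x[2]+np.radians(o)))
    for R,z,cc in((.108,0.01,x[:2]),(.06,.05,x[:2]),(.027,.075,pt(0)),(.0115,.046,pt(40))):
        Q=np.c_[cc[0]+R*np.cos(th),cc[1]+R*np.sin(th),0*th+z]; q=(proj(d[n],Q)+.5)*4-.5
        cv2.polylines(im,[q.astype(int)],True,(0,0,255),1)
    out.append(im[600:920,660:1200])
cv2.imwrite("pics/ov2.png",np.vstack(out)[:, :])
E
```

```text
k [0.4574 0.0778 0.075 ]
n [0.4864 0.0276 0.046 ]
l [0.5396 0.0054 0.046 ]
p [0.4711 0.1354 0.046 ]
[0.5426188  0.09033802 3.28235354] 188.0650048138637 [ 1.1  0.6 -0.6 -0.5  0.1 -0.  -0.6 -0.1]
0 0.4584594942820996 0.07841281401610237
20 0.46761358170914497 0.05034781244792793
40 0.48581440597315073 0.02710621986578321
```

```bash
python3 -c "
import cv2
a=cv2.imread('pics/ov2.png');print(a.shape);cv2.imwrite('pics/ov2s.png',cv2.resize(a,None,fx=.93,fy=.93))"
```

```text
(640, 540, 3)
```

View pics/ov2s.png

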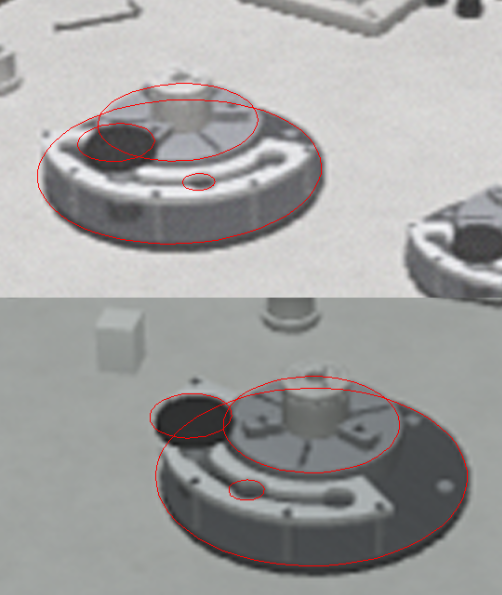

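```bash
python3 - <<'E'
from h import *; from bench import arm
s=arm.get_state(); print(s["ee_pos"],delta(s,[.458,.078,.095]))
E
```

```text
[0.42237986 0.02555516 0.24077418] [-5.65906284  2.89790727 14.56951652]
```

send_rows(series=[{"dx": -5.6,"dy": 2.9,"dz": 4,"wx": 0,"wy": 0,"wz": 0,"claw": 0},{"dx": -5.6,"dy": 2.9,"dz": 8,"wx": 0,"wy": 0,"wz": 0,"claw": 0},{"dx": -5.6,"dy": 2.9,"dz": 11,"wx": 0,"wy": 0,"wz": 0,"claw": 0},{"dx": -5.6,"dy": 2.9,"dz": 14.5,"wx": 0,"wy": 0,"wz": 0,"claw": 0},{"dx": -5.6,"dy": 2.9,"dz": 14.5,"wx": 0,"wy": 0,"wz": 0,"claw": 0},{"dx": -5.6,"dy": 2.9,"dz": 14.5,"wx": 0,"wy": 0,"wz": 0,"claw": 0},{"dx": -5.6,"dy": 2.9,"dz": 14.5,"wx": 0,"wy": 0,"wz": 0,"claw": 0},{"dx": -5.6,"dy": 2.9,"dz": 14.5,"wx": 0,"wy": 0,"wz": 0,"claw": 0}])

```text
time_s: 2.25
ee_pos: [0.4564, 0.083, 0.0976]
orientation: [0.002, -0.252, 0.968, -0.001]
ft_force: [0.7, -0.2, -0.4]
grip_width: 0.004
```

```bash
cat > look.py <<'E'
from h import *; from bench import arm,eyes
import sys
t=sys.argv[1]
s=arm.get_state(); out=[]
print(s["time_s"],s["ee_pos"].round(4),s["ft_force"].round(2),s["grip_width"])
for n,(r,c) in dict(scene=((140,230),(150,270)),side=((130,230),(180,310)),wrist=((180,300),(150,350))).items():
    cam=eyes.read_camera(n); im=cam["frame"]
    print(n,proj(cam,s["ee_pos"]))
    a=im[r[0]:r[1],c[0]:c[1]]; out.append(cv2.resize(a,(390,int(390*a.shape[0]/a.shape[1])),interpolation=cv2.INTER_CUBIC))
h=max(o.shape[0] for o in out[:2])
top=np.hstack([cv2.copyMakeBorder(o,0,h-o.shape[0],0,0,0) for o in out[:2]])
cv2.imwrite(f"pics/{t}.png",np.vstack([top,cv2.copyMakeBorder(out[2],0,0,0,390,0)]))
E
python3 look.py a1
```

```text
2.25 [0.4564 0.083  0.0976] [ 0.66 -0.16 -0.35] 0.004082681864019037
scene [[193.51642712 180.10382603]]
side [[214.41794751 172.61401693]]
wrist [[253.0762534  237.25308011]]
```

View pics/a1.png

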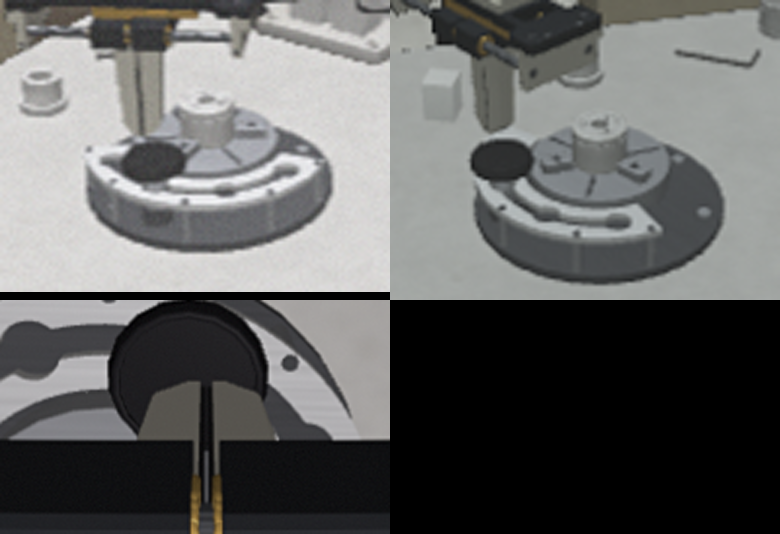

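```bash
python3 - <<'E'
from h import *; from bench import arm,eyes
c=eyes.read_camera("wrist"); s=arm.get_state(); print(s["ee_pos"],s["time_s"],s["qvel"].round(4))
cv2.imwrite("pics/w2.png",cv2.resize(c["frame"][170:250,180:310],None,fx=6,fy=6,interpolation=cv2.INTER_CUBIC))
import pickle; pickle.dump((c,s),open("w2.pkl","wb"))
E
```

```text
[0.45545959 0.08295484 0.09660236] 2.45 [ 0.0005  0.0089  0.0053 -0.0006 -0.0022  0.0002]
```

View pics/w2.png

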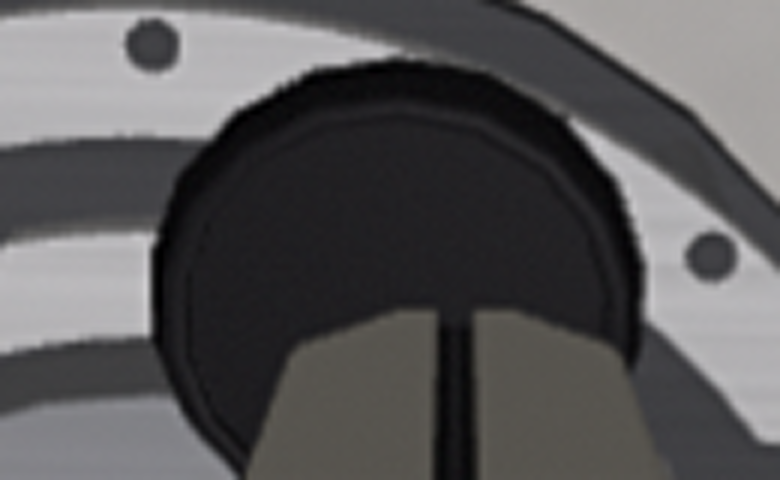

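```bash
python3 - <<'E'
from h import *; import pickle
c,s=pickle.load(open("w2.pkl","rb"))
f=lambda u,v:(180+(u+.5)/6-.5,170+(v+.5)/6-.5)
for uv in((400,318),(400,112),(186,318),(614,318)): print(onplane(c,f(*uv),.075))
# best circle overlay
im=cv2.resize(c["frame"][170:250,180:310],None,fx=6,fy=6,interpolation=cv2.INTER_CUBIC)
th=np.linspace(0,2*np.pi,80)
for cc,col in(((.458,.078),(0,0,255)),((.4565,.0785),(0,255,0))):
  q=proj(c,np.c_[cc[0]+.0215*np.cos(th),cc[1]+.0215*np.sin(th),0*th+.075]); q=(q-[180,170]+.5)*6-.5
  cv2.polylines(im,[q.astype(int)],True,col,1)
cv2.imwrite("pics/w2o.png",im); print(delta(s,[.458,.078,.08]))
E
```

```text
[0.45847001 0.07923836 0.075     ]
[0.43915507 0.06863536 0.075     ]
[0.46927124 0.05998666 0.075     ]
[0.44770681 0.09847816 0.075     ]
[ 0.02294994 -0.55468843  1.66078856]
```

View pics/w2o.png

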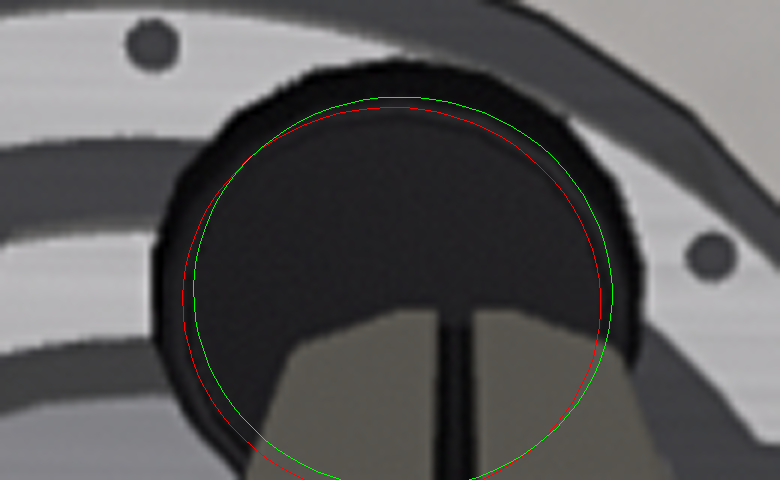

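send_rows(series=[{"dx": -0.05,"dy": -0.5,"dz": 0.4,"wx": 0,"wy": 0,"wz": 0,"claw": 0},{"dx": -0.05,"dy": -0.5,"dz": 1,"wx": 0,"wy": 0,"wz": 0,"claw": 0},{"dx": -0.05,"dy": -0.5,"dz": 1.6,"wx": 0,"wy": 0,"wz": 0,"claw": 0},{"dx": -0.05,"dy": -0.5,"dz": 1.6,"wx": 0,"wy": 0,"wz": 0,"claw": 0},{"dx": -0.05,"dy": -0.5,"dz": 1.6,"wx": 0,"wy": 0,"wz": 0,"claw": 0},{"dx": -0.05,"dy": -0.5,"dz": 1.6,"wx": 0,"wy": 0,"wz": 0,"claw": 0},{"dx": -0.05,"dy": -0.5,"dz": 1.6,"wx": 0,"wy": 0,"wz": 0,"claw": 0}])

```text
time_s: 3.15
ee_pos: [0.4579, 0.079, 0.0798]
orientation: [0.0, -0.252, 0.968, -0.0]
ft_force: [-0.0, 0.3, -0.7]
grip_width: 0.005
```

```bash
python3 look.py a2;python3 - <<'E'
from h import *; from bench import arm
s=arm.get_state(); print(s["ee_pos"],delta(s,[.4585,.0785,.0585]),Rt(s).round(4))
E
```

```text
3.15 [0.4579 0.079  0.0798] [-0.    0.29 -0.7 ] 0.005314691985963318
scene [[195.47586605 186.24781485]]
side [[215.58922391 179.56818933]]
wrist [[253.40229653 236.24014655]]
[0.45788178 0.07897933 0.07982279] [-0.02984912 -0.07156544  2.13230364] [[-8.725e-01 -4.885e-01  4.000e-04]
 [-4.885e-01  8.725e-01 -0.000e+00]
 [-3.000e-04 -2.000e-04 -1.000e+00]]
```

View pics/a2.png

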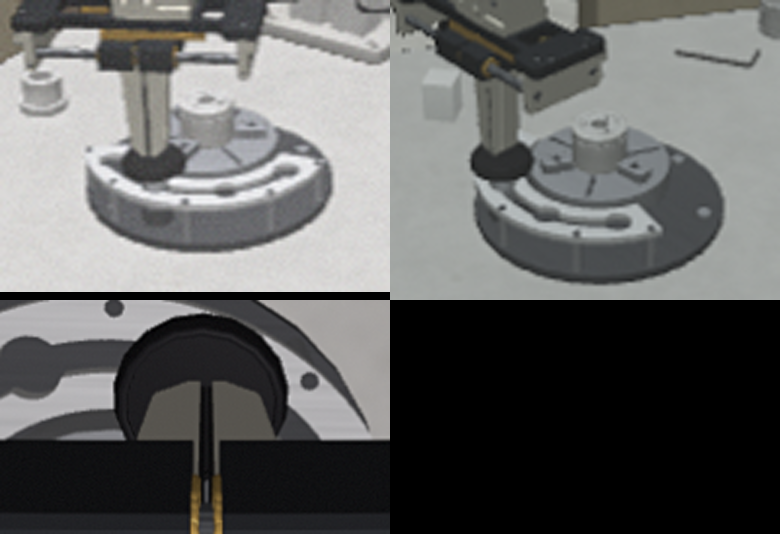

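The fingertips are centred over the dish in all three views. Pressing now.

send_rows(series=[{"dx": 0,"dy": -0.05,"dz": 0.5,"wx": 0,"wy": 0,"wz": 0,"claw": 0},{"dx": 0,"dy": -0.05,"dz": 0.9,"wx": 0,"wy": 0,"wz": 0,"claw": 0},{"dx": 0,"dy": -0.05,"dz": 1.3,"wx": 0,"wy": 0,"wz": 0,"claw": 0},{"dx": 0,"dy": -0.05,"dz": 1.7,"wx": 0,"wy": 0,"wz": 0,"claw": 0},{"dx": 0,"dy": -0.05,"dz": 2.1,"wx": 0,"wy": 0,"wz": 0,"claw": 0},{"dx": 0,"dy": -0.05,"dz": 2.1,"wx": 0,"wy": 0,"wz": 0,"claw": 0},{"dx": 0,"dy": -0.05,"dz": 2.1,"wx": 0,"wy": 0,"wz": 0,"claw": 0},{"dx": 0,"dy": -0.05,"dz": 2.1,"wx": 0,"wy": 0,"wz": 0,"claw": 0}])

```text
time_s: 4.1
ee_pos: [0.4583, 0.0784, 0.0589]
orientation: [0.0, -0.252, 0.968, -0.0]
ft_force: [-1.6, -0.4, 6.5]
grip_width: 0.006
```

```bash
python3 look.py a3; python3 - <<'E'
from h import *; from bench import arm
s=arm.get_state(); print(s["ee_pos"],s["ft_force"],Rt(s).round(4))
E
```

```text
4.1 [0.4583 0.0784 0.0589] [-1.56 -0.38  6.54] 0.005580526089949336
scene [[196.17304569 193.10407434]]
side [[216.10895129 186.75044425]]
wrist [[253.4007946  236.20756476]]
[0.45832103 0.07846644 0.05897946] [-2.43522126  0.0471172   6.59632774] [[-8.726e-01 -4.885e-01  7.000e-04]
 [-4.885e-01  8.726e-01 -1.000e-04]
 [-6.000e-04 -4.000e-04 -1.000e+00]]
```

View pics/a3.png

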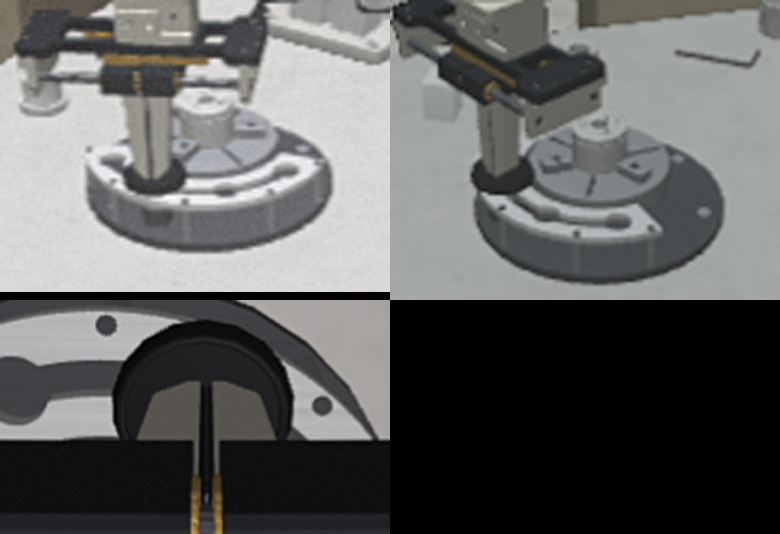

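```bash
python3 - <<'E'
from h import *; from bench import arm
s=arm.get_state(); A=np.array([.5426,.0903]); v=s["ee_pos"][:2]-A; print(np.linalg.norm(v),np.degrees(np.arctan2(*v[::-1]))%360)
for a in range(4,42,3) if 0 else [3,7,11,15,18,20,23,27,31,35,38,40]:
    t=np.radians(188.06+a); p=A+.085*np.array([np.cos(t),np.sin(t)])
    print(a,delta(s,[*p,s["ee_pos"][2]])[:2].round(2))
E
```

```text
0.08510569029595322 187.99261232445338
3 [ 0.14 -0.43]
7 [ 0.31 -1.  ]
11 [ 0.43 -1.58]
15 [ 0.52 -2.17]
18 [ 0.55 -2.61]
20 [ 0.57 -2.91]
23 [ 0.56 -3.35]
27 [ 0.52 -3.95]
31 [ 0.44 -4.53]
35 [ 0.32 -5.11]
38 [ 0.2  -5.54]
40 [ 0.11 -5.83]
```

First half, to about 27°, with a slightly deeper press:

send_rows(series=[{"dx": 0.14,"dy": -0.43,"dz": 0.05,"wx": 0,"wy": 0,"wz": 0,"claw": 0},{"dx": 0.31,"dy": -1.0,"dz": 0.05,"wx": 0,"wy": 0,"wz": 0,"claw": 0},{"dx": 0.43,"dy": -1.58,"dz": 0.05,"wx": 0,"wy": 0,"wz": 0,"claw": 0},{"dx": 0.52,"dy": -2.17,"dz": 0.05,"wx": 0,"wy": 0,"wz": 0,"claw": 0},{"dx": 0.55,"dy": -2.61,"dz": 0.05,"wx": 0,"wy": 0,"wz": 0,"claw": 0},{"dx": 0.57,"dy": -2.91,"dz": 0.05,"wx": 0,"wy": 0,"wz": 0,"claw": 0},{"dx": 0.56,"dy": -3.35,"dz": 0.05,"wx": 0,"wy": 0,"wz": 0,"claw": 0},{"dx": 0.52,"dy": -3.95,"dz": 0.05,"wx": 0,"wy": 0,"wz": 0,"claw": 0},{"dx": 0.52,"dy": -3.95,"dz": 0.05,"wx": 0,"wy": 0,"wz": 0,"claw": 0},{"dx": 0.52,"dy": -3.95,"dz": 0.05,"wx": 0,"wy": 0,"wz": 0,"claw": 0}])

```text
time_s: 5.25
ee_pos: [0.4736, 0.041, 0.0586]
orientation: [0.001, -0.252, 0.968, -0.0]
ft_force: [-1.0, -0.6, 6.2]
grip_width: 0.001
```

```bash
python3 look.py a4; python3 - <<'E'
from h import *; from bench import arm
s=arm.get_state(); A=np.array([.5426,.0903]); v=s["ee_pos"][:2]-A; print(s["ee_pos"],s["ft_force"],np.linalg.norm(v),np.degrees(np.arctan2(*v[::-1]))%360)
for a in [30,33,36,38,40,41]:
    t=np.radians(188.06+a); p=A+.085*np.array([np.cos(t),np.sin(t)])
    print(a,delta(s,[*p,s["ee_pos"][2]])[:2].round(2))
E
```

```text
5.25 [0.4736 0.041  0.0586] [-0.99 -0.63  6.21] 0.0011771107505267006
scene [[210.84013202 194.84810595]]
side [[224.75915693 194.47413226]]
wrist [[253.30792626 236.2105099 ]]
[0.47350859 0.04111507 0.05862656] [-0.23969477 -0.30141932  5.85183284] 0.08481026525754101 215.4463794073356
30 [-0.03 -0.39]
33 [-0.11 -0.82]
36 [-0.21 -1.26]
38 [-0.29 -1.54]
40 [-0.39 -1.83]
41 [-0.43 -1.97]
```

View pics/a4.png

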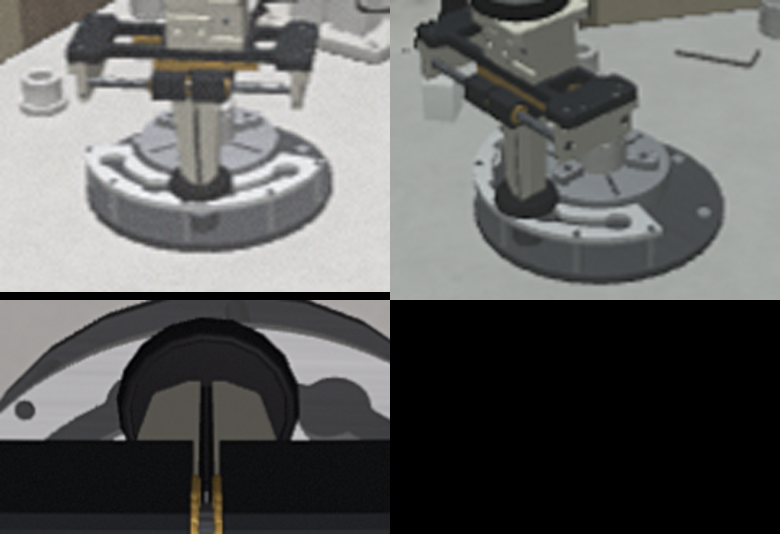

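The knob follows the fingers and sits past half way, still pressed. Now on to 40°.

send_rows(series=[{"dx": -0.03,"dy": -0.39,"dz": 0,"wx": 0,"wy": 0,"wz": 0,"claw": 0},{"dx": -0.11,"dy": -0.82,"dz": 0,"wx": 0,"wy": 0,"wz": 0,"claw": 0},{"dx": -0.21,"dy": -1.26,"dz": 0,"wx": 0,"wy": 0,"wz": 0,"claw": 0},{"dx": -0.29,"dy": -1.54,"dz": 0,"wx": 0,"wy": 0,"wz": 0,"claw": 0},{"dx": -0.38,"dy": -1.8,"dz": 0,"wx": 0,"wy": 0,"wz": 0,"claw": 0},{"dx": -0.38,"dy": -1.8,"dz": 0,"wx": 0,"wy": 0,"wz": 0,"claw": 0},{"dx": -0.38,"dy": -1.8,"dz": 0,"wx": 0,"wy": 0,"wz": 0,"claw": 0}])

```text
time_s: 6.1
ee_pos: [0.4857, 0.0273, 0.0586]
orientation: [0.001, -0.252, 0.968, -0.0]
ft_force: [-0.3, -0.7, 6.5]
grip_width: 0.004
```

```bash
python3 look.py a5; python3 - <<'E'
from h import *; from bench import arm,eyes
s=arm.get_state(); A=np.array([.5426,.0903]); v=s["ee_pos"][:2]-A; print(s["ee_pos"],s["ft_force"],np.linalg.norm(v),np.degrees(np.arctan2(*v[::-1]))%360)
c=eyes.read_camera("wrist"); im=cv2.resize(c["frame"][160:250,170:330],None,fx=4.8,fy=4.8,interpolation=cv2.INTER_CUBIC)
import pickle; pickle.dump((c,s),open("w5.pkl","wb"));cv2.imwrite("pics/w5.png",im)
E
```

```text
6.1 [0.4857 0.0273 0.0586] [-0.3  -0.71  6.47] 0.004252086366257381
scene [[217.80230898 194.40591699]]
side [[230.71581879 197.02837551]]
wrist [[253.36981778 236.221564  ]]
[0.48563705 0.02727484 0.05864546] [ 0.41127518 -1.18729462  7.66176289] 0.08495261955549141 227.89232064434586
```

View pics/a5.png

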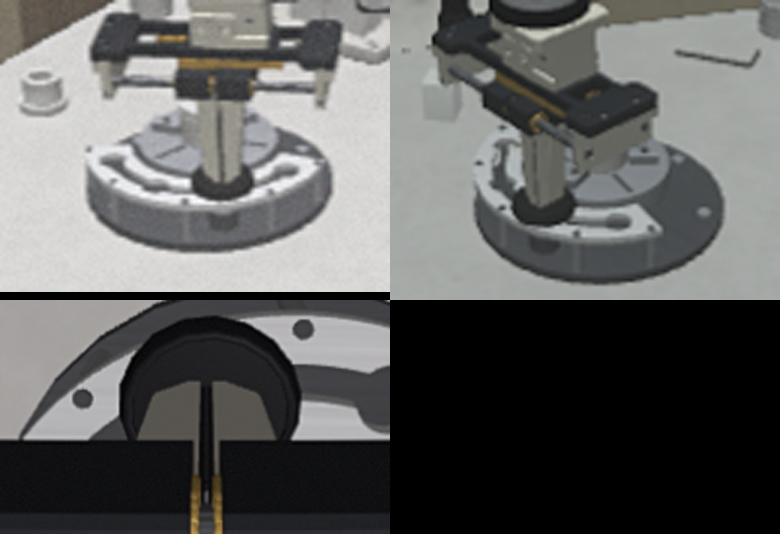

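View pics/w5.png

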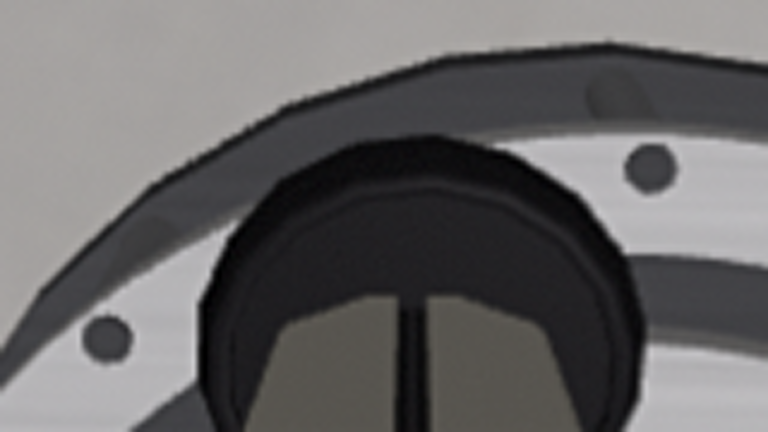

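The knob sits over the next hole, about 1 mm behind the fingers and well inside the 5 mm capture range. Lifting slowly with a small nudge.

send_rows(series=[{"dx": -0.02,"dy": -0.08,"dz": 0,"wx": 0,"wy": 0,"wz": 0,"claw": 0},{"dx": -0.02,"dy": -0.08,"dz": -0.3,"wx": 0,"wy": 0,"wz": 0,"claw": 0},{"dx": -0.02,"dy": -0.08,"dz": -0.6,"wx": 0,"wy": 0,"wz": 0,"claw": 0},{"dx": -0.02,"dy": -0.08,"dz": -0.9,"wx": 0,"wy": 0,"wz": 0,"claw": 0},{"dx": -0.02,"dy": -0.08,"dz": -1.2,"wx": 0,"wy": 0,"wz": 0,"claw": 0},{"dx": -0.02,"dy": -0.08,"dz": -1.5,"wx": 0,"wy": 0,"wz": 0,"claw": 0},{"dx": -0.02,"dy": -0.08,"dz": -2.0,"wx": 0,"wy": 0,"wz": 0,"claw": 0},{"dx": -0.02,"dy": -0.08,"dz": -3.5,"wx": 0,"wy": 0,"wz": 0,"claw": 0},{"dx": -0.02,"dy": -0.08,"dz": -6,"wx": 0,"wy": 0,"wz": 0,"claw": 0},{"dx": -0.02,"dy": -0.08,"dz": -9,"wx": 0,"wy": 0,"wz": 0,"claw": 0},{"dx": -0.02,"dy": -0.08,"dz": -12,"wx": 0,"wy": 0,"wz": 0,"claw": 0},{"dx": -0.02,"dy": -0.08,"dz": -15,"wx": 0,"wy": 0,"wz": 0,"claw": 0}])

```text
time_s: 7.5
ee_pos: [0.4846, 0.0273, 0.2089]
orientation: [-0.001, -0.252, 0.968, 0.0]
ft_force: [0.8, -0.7, -0.1]
grip_width: 0.003
```

```bash
python3 look.py a6; python3 - <<'E'
from h import *; from bench import arm,eyes
import pickle
A=np.array([.5426,.0903]); t=np.radians(228.06); k=A+.085*np.array([np.cos(t),np.sin(t)])
d={n:eyes.read_camera(n) for n in("scene","side","wrist")}; s=arm.get_state(); print(s["ft_force"],s["time_s"],s["ee_pos"])
pickle.dump(d,open("c6.pkl","wb")); th=np.linspace(0,2*np.pi,60)
for n,(u,v) in dict(scene=(165,150),side=(195,150),wrist=(190,170)).items():
    c=d[n]; im=cv2.resize(c["frame"],None,fx=6,fy=6,interpolation=cv2.INTER_CUBIC)
    for z,col in((.075,(0,0,255)),(.065,(0,255,0))):
        q=(proj(c,np.c_[k[0]+.027*np.cos(th),k[1]+.027*np.sin(th),0*th+z])+.5)*6-.5
        cv2.polylines(im,[q.astype(int)],True,col,1)
    cv2.imwrite(f"pics/f_{n}.png",im[v*6:v*6+480,u*6:u*6+660])
E
```

```text
7.5 [0.4846 0.0273 0.2089] [ 0.76 -0.74 -0.14] 0.003069662448550591
scene [[215.50552571 142.17323362]]
side [[228.80305363 141.6737012 ]]
wrist [[256.60066774 230.30208008]]
[0.10379871 0.46760052 0.45845229] 7.8 [0.48436523 0.02727016 0.20673843]
```

View pics/a6.png

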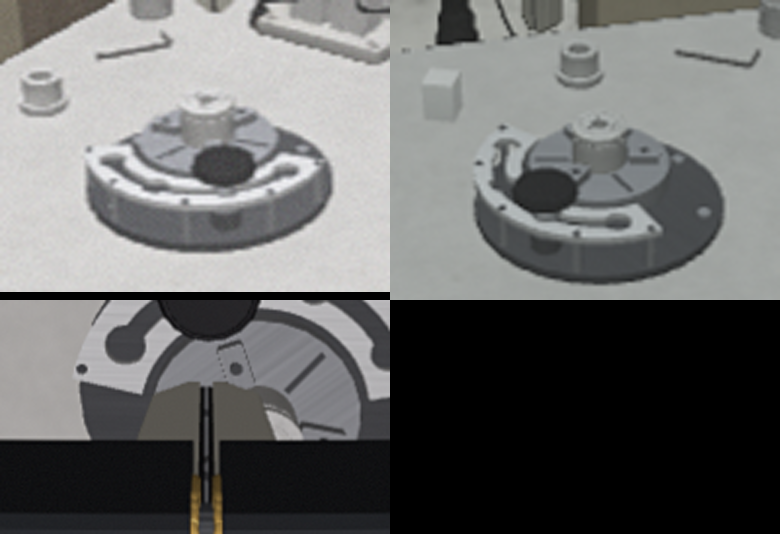

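View pics/f_side.png

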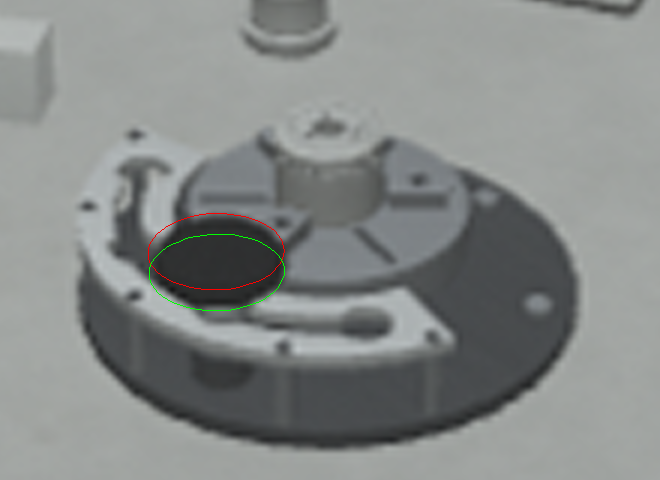

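View pics/f_scene.png

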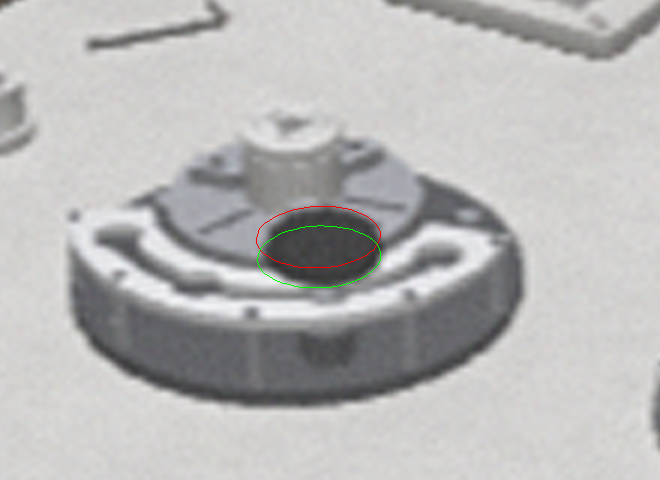

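View pics/f_wrist.png

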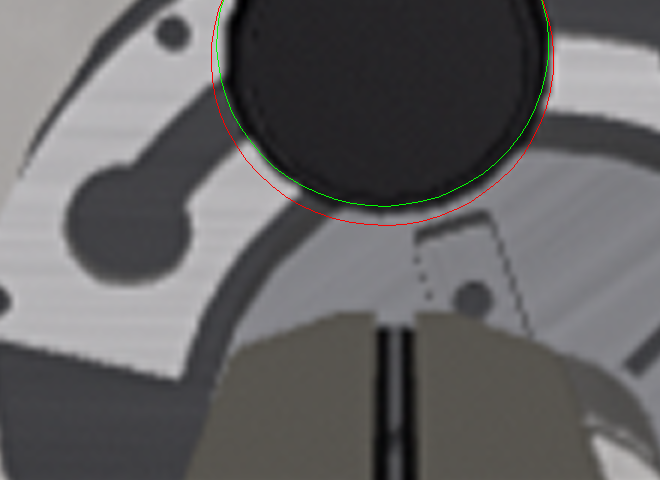

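The overlay doesn't settle whether the knob is fully up. I'll triangulate the dark knob blob from both fixed cameras, at the start and now, and compare heights.

```bash
python3 - <<'E'
from h import *; import pickle
from scipy.optimize import least_squares
d0=pickle.load(open("c0.pkl","rb"));d6=pickle.load(open("c6.pkl","rb"))
def cen(c,box,thr):
    u0,v0,u1,v1=box; g=cv2.cvtColor(c["frame"],cv2.COLOR_BGR2GRAY)[v0:v1,u0:u1]
    n,l,st,ce=cv2.connectedComponentsWithStats((g<thr).astype(np.uint8))
    i=1+np.argmax(st[1:,4]); return ce[i]+[u0,v0],st[i]
for thr in(50,60,70):
  for nm,d,b in(("start",d0,dict(scene=(180,175,215,202),side=(200,170,232,195))),("now",d6,dict(scene=(200,180,232,202),side=(215,182,246,206)))):
    uv={n:cen(d[n],b[n],thr) for n in b}
    f=lambda p:np.concatenate([proj(d[n],p)[0]-uv[n][0] for n in b])
    r=least_squares(f,[.46,.05,.07]); print(thr,nm,r.x.round(4),r.fun.round(2),[uv[n][1][2:].tolist() for n in b])
E
```

```text
Traceback (most recent call last):
ValueError: attempt to get argmax of an empty sequence
```

```bash
python3 - <<'E'
from h import *; import pickle
from scipy.optimize import least_squares
d0=pickle.load(open("c0.pkl","rb"));d6=pickle.load(open("c6.pkl","rb"))
def cen(c,box,thr):
    u0,v0,u1,v1=box; g=cv2.cvtColor(c["frame"],cv2.COLOR_BGR2GRAY)[v0:v1,u0:u1]
    if thr==65: print(g.min(),np.percentile(g,[20,40,60]))
    n,l,st,ce=cv2.connectedComponentsWithStats((g<thr).astype(np.uint8))
    i=1+np.argmax(st[1:,4]); return ce[i]+[u0,v0],st[i]
for thr in(65,72,80):
  for nm,d,b in(("start",d0,dict(scene=(180,175,215,202),side=(200,170,232,195))),("now",d6,dict(scene=(200,180,232,202),side=(215,182,246,206)))):
    uv={n:cen(d[n],b[n],thr) for n in b}
    f=lambda p:np.concatenate([proj(d[n],p)[0]-uv[n][0] for n in b])
    r=least_squares(f,[.46,.05,.07]); print(thr,nm,r.x.round(4),r.fun.round(2),[uv[n][1].tolist() for n in b])
E
```

```text
51 [ 81.  139.6 169. ]
37 [ 49. 113. 160.]
65 start [0.4612 0.0838 0.0638] [-0.23 -0.63 -0.03  0.63] [[8, 10, 19, 11, 66], [7, 7, 21, 14, 228]]
55 [ 70.  129.2 153. ]
34 [ 48.  73. 108.]
65 now [0.4872 0.0322 0.0636] [-0.31 -0.82 -0.04  0.8 ] [[10, 6, 18, 11, 49], [5, 4, 23, 15, 253]]
72 start [0.4613 0.0786 0.0681] [-0.01 -0.03 -0.    0.03] [[7, 9, 20, 12, 174], [7, 7, 22, 16, 243]]
72 now [0.4865 0.0254 0.0703] [-0.11 -0.3  -0.02  0.29] [[10, 5, 19, 12, 160], [3, 3, 28, 16, 275]]
80 start [0.462  0.0787 0.0674] [ 0.04  0.1   0.01 -0.1 ] [[7, 9, 20, 12, 186], [7, 7, 25, 18, 253]]
80 now [0.4821 0.0222 0.0743] [-0.18 -0.48 -0.03  0.47] [[9, 5, 20, 12, 180], [0, 0, 31, 19, 321]]
```

Triangulated knob height is about 0.070 now and 0.068 at the start. If it were stuck under the plate it would be about 0.058, so it has sprung up at the next hole. The housing is upright, the fingers are clear and the other parts weren't touched, so I'm handing in.

```bash
python3 - <<'E'
from bench import arm, finish_job
s=arm.get_state(); print(s["time_s"],s["ft_force"].round(2)); print(finish_job())
E
```

```text
7.8 [0.1  0.47 0.46]
the job is handed in; nothing more can be done
None
```

The table is indexed one hole counter-clockwise, and I handed the job in at about 7.8 s; no verdict was reported. I pressed the larger indexer's knob (the one carrying the housing) about 13 mm with the shut fingertips, at about 6.6 N. I then swung it about 40° along the slot, let it spring up over the next hole, and lifted the fingers to about 0.21 m.

**Last checks:**
- **Knob position:** it sits at the next hole to within about 2 mm.
- **Plunger height:** the knob triangulates to about 70 mm, against 68 mm at the start by the same method, so it sprang up and locked. Stuck under the plate it would read about 58 mm.
- **Surroundings:** the housing stands upright in the middle of the table. I saw no change in the parts that were in view, but I didn't measure their positions. The wrist force is about zero.

**What disagreed:**
- **Overlay:** drawing the knob's expected outline on the last pictures put it anywhere between 65 and 75 mm, so I went by the triangulated height. That figure also depends on the dark threshold: at another setting both readings were about 64 mm, and at a third they were 67 mm at the start and 74 mm now. None of them is near the stuck height.
- **Camera calibration:** the fixed cameras and the wrist camera differed by about 2 mm, as the stated calibration allows.
- **First move call:** it was refused because keys were missing. The arm didn't move, and I resent it in full.

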